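# Test stroke of a bottle-top dispenser

### The arm

A 6-joint arm with a two-finger parallel gripper is mounted at the origin on a cart in front of the work surface, level with it; the furniture and walls round the work are solid. World frame = base frame: x ahead of the robot, y to its left, z up, the work surface at z = 0. Lengths are in m, angles in degrees, forces in N, time in s.
With the tool pointing down it reaches from about 0.275 to 0.85 m from the base axis. Payload 19 kg.
Tool frame: the origin (TCP) lies at the very end of the fingers, on their centre line; the grasp point (between the pads) lies 19 mm behind it; z points along the fingers, y is the line along which they close (so a half turn about z gives the same grasp; the last joint's range is limited). The gripper opens to 85 mm and grips with 20 to 120 N. Pads are 22 mm wide; open, the fingers measure 114 mm over their backs; the gripper's body (76 mm by 85 mm) begins 54 mm behind the grasp point. The pads swing forward as they close: fully open they stand 13 mm farther back than shut.
Start: joints at [-79.985, 8.623, 82.357, -0, 89.026, -7.678], TCP at [0.175, -0.548, 0.231] pointing down, gripper open.
Joint ranges: [-160.23, 160.23], [-39.13, 120.54], [6.94, 153.29], [-79.49, 259.48], [9.18, 160.14], [-161.06, 161.06]. Speed limits (degrees/s): [108.29, 108.29, 127.2, 172.46, 172.46, 172.46].

### API

Orientations are given as [roll, pitch, yaw] about the fixed x, y, z axes, in that order (R = Rz(yaw) Ry(pitch) Rx(roll)).
In Python, from plant import bot gives the robot as it stands.
- The arm moves only by the tool step_arm, never from a script. Its arguments are lists of equal length, an entry for each row: "jaw": the opening, from -1 (shut) to 1 (fully open); "offset": the shift along the world's x, y, z in m, a list of three; "roll": the turn about the world's z in rad. A call has 1 to 12 rows; each row is the pose to reach, as a shift and turn from the pose commanded when the call began; what a row does not reach only later rows make up. A row lasts 1/10 s, in which the tool goes at most 50 mm and 8.59 degrees, less where a joint would pass 70% of its speed; a pose out of reach is approached as far as the arm can. A call with a gripper value outside its range is refused whole. The fingers move at their own pace and stop on an object; "grip_force" is the grip in N (left out, the last holds). Time passes only in rows, so rows that repeat a pose let the fingers close. It gives the time, the measured TCP pose, the force, the opening and the grip force at its end, in the units of the state.
- bot.sense(): the state, without advancing time (a new reading comes with each control period).
- bot.snapshot(name): name is "scene" or "top"; returns (picture, depth): 400x640x3 uint8, red, green, blue; 400x640 float32, m along the optical axis (not along the pixel's ray), 0 where there is no reading.
- bot.calibration(name): a dict with "fx", "fy", "cx", "cy" (pixels), "D" ([k1, k2, p1, p2, k3] as OpenCV has them; the pictures are not rectified), "extrinsics" (4x4, takes a point from camera to world coordinates). Camera axes: x right, y up, looking along -z (the intrinsics and any distortion apply to the point x, -y, -z); pixel columns grow to the right and rows downward; lengths in m; the calibration is good to about 2 mm. A picture is of the moment at which its call begins. calibration takes no time and is no camera call.
- bot.hand_in(): hands the job in; it is judged then, once.
The state is a dict: "time_s": time; "joint_positions": joint angles; "joint_vel": joint speeds; "effort": joint torques, N m; "position": TCP position; "orientation": TCP orientation; "ft_force": force on the tool from outside, world axes, zero at the start; "ft_torque": the same for the moment, N m; "finger_gap": finger opening in m; "grasp_force": force on a finger pad.
Only numpy, scipy, OpenCV 4.12 (cv2) and the standard library are available. Lean on these libraries where they do the work, as an engineer would, in place of code of your own. Each camera call takes 0.05 s, during which the arm holds its last target. There are 200 camera calls.

### The job

The dispenser newly screwed onto the tan bottle in front of you needs a dry test stroke. Swing its spout round until the nozzle is well inside the mouth of the small measuring cup standing beside that bottle, as seen from above, and only then press the plunger on top right down to its stop, keep it down for at least half a second, and let it rise fully again. Leave the spout aimed over the cup, and leave the cup and the other things standing where they are.

Things in the scene. Friction and masses are not known exactly. Their poses are not given: they have to be found in the camera images.
- bottle: Tan round reagent bottle, 56 mm diameter, with a black screw collar and a white dispenser head on top. It is fixed to the worktop. Origin: centre of its underside, on the worktop; z up. The bottle, the spout's pivot and the plunger share this vertical axis.
- spout (a joint): Angle (rad, -2.3 to 2.3) of the white spout about the bottle's axis; 0: along the bottle's own -x, growing anticlockwise from above; starts within 0.35 of 0. A level tube, 10 mm diameter, centre line 136 mm above the worktop, runs from the axis out to 122 mm, then bends down. Friction (0.12 N m, a sideways push of 1 to 2 N near its end) holds it wherever it is left; it stops with the pusher.
- nozzle (a point): Outlet of the spout: lower end of its grey down-turned nozzle (13 mm diameter, narrowing to 7 mm), 140 mm from the bottle's axis and 66 mm above the worktop. It passes 28 mm above the cup's rim. Turns with the spout.
- plunger (a joint): Travel of the plunger (m): 0 when fully up, 0.020 at its lower stop. A spring pushes it up: about 2 N at the top, 5 N at the stop. It rises by itself when released.
- plunger_top (a point): Centre of the flat top of the plunger's round white head (36 mm diameter, 16 mm high), on the bottle's axis, 196 mm above the worktop when up and 176 mm when fully down. Nothing stands above it. It moves with the plunger.
- green_cup: Small open measuring cup, 47 mm across the mouth (inner radius 22), 38 mm tall, about 30 g, upright and loose on the worktop, left or right of the bottle, its centre 134 to 151 mm from the bottle's axis, where the spout joint reads 1.19 to 1.95 or -1.19 to -1.95. Origin: centre of its underside.
- petri_a: Bystander: flat round petri dish, 57 mm diameter, 4 mm thick, loose on the worktop on the other side of the bottle from the cup. Origin: centre of its underside.
- stop_sol: Bystander: small brown bottle with black cap, 34 mm diameter, 66 mm tall, loose on the worktop beyond the dispenser. Origin: centre of its underside.
- cassette: Bystander: flat white test cassette, 37 x 62 x 6 mm, lying loose on the worktop just behind the bottle as the robot sees it. Origin: centre of its underside.
There are look-alikes about, which are no part of the job. Several things look just like the green_cup: the one meant starts farthest to the robot's left.

How it is judged:
By the outcome, as a careful person would: the job done as asked, in the order asked, and still so for the second after the job is handed in, with the robot touching nothing.
It also fails if it takes over 51 s, if anything falls off the work surface, if the arm or the gripper's body presses on something with over 40 N, if the wrist force passes 120 N, or if a joint passes its speed limit or range.

## Working session

There is one attempt and no reset: what is moved stays moved. The work goes in short steps, Python scripts to look and compute and a tool call to move; the robot and the scene stay as the last step left them, time stands still between calls to the robot, and variables do not carry over. Pictures are saved under pics/ and viewed, at most 10 in all, crops included, and the job is handed in when it is done.

Besides the shell and the picture viewer there is one more tool, called after "Emit:" by a JSON object that holds its "name" and its "arguments", one argument or row to a line. step_arm: Moves the arm, as the interface text tells. Its arguments: {"type":"object","properties":{"jaw":{"type":"array","items":{"type":"number"}},"offset":{"type":"array","items":{"type":"array","items":{"type":"number"}}},"roll":{"type":"array","items":{"type":"number"}},"grip_force":{"type":"number"}},"required":["jaw","offset","roll"]}

```bash
mkdir -p pics
cat > h.py <<'E'
from plant import bot
import numpy as np, cv2
def snap(n,tag):
    p,d=bot.snapshot(n); cv2.imwrite(f'pics/{tag}.png',p[:,:,::-1]); np.save(f'pics/{tag}_d.npy',d); return p,d
def ray(n,uv):
    c=bot.calibration(n); K=np.array([[c['fx'],0,c['cx']],[0,c['fy'],c['cy']],[0,0,1]])
    q=cv2.undistortPoints(np.array(uv,float).reshape(-1,1,2),K,np.array(c['D'],float)).reshape(-1,2)
    T=np.array(c['extrinsics']); r=np.c_[q[:,0],-q[:,1],-np.ones(len(q))]
    return T[:3,3],r@T[:3,:3].T,T
def onz(n,uv,z):
    o,r,_=ray(n,uv); return o+r*((z-o[2])/r[:,2])[:,None]
def pts(n,d):  # world map from depth
    v,u=np.mgrid[0:400,0:640]; o,r,_=ray(n,np.c_[u.ravel(),v.ravel()])
    return (o+r*d.reshape(-1,1)).reshape(400,640,3)
E
python3 - <<'E'
from h import *
for n in('scene','top'):
    snap(n,n+'0'); print(np.round(bot.calibration(n)['extrinsics'],3).tolist())
a=cv2.imread('pics/scene0.png');b=cv2.imread('pics/top0.png')
s=bot.sense(); print(s['time_s'],s['position'],s['orientation'],s['finger_gap'])
E
```

```text
[[0.902, 0.21, -0.377, 0.286], [-0.432, 0.431, -0.792, -0.736], [-0.004, 0.877, 0.48, 0.576], [0.0, 0.0, 0.0, 1.0]]
[[-0.005, 0.996, -0.093, 0.511], [-1.0, -0.006, -0.016, -0.059], [-0.017, 0.093, 0.996, 0.989], [0.0, 0.0, 0.0, 1.0]]
0.1 [ 0.17470167 -0.5476004   0.2307585 ] [-1.79938917e+02 -6.70526402e-03  1.76946106e+01] 0.08553153121717372
```

View pics/scene0.png

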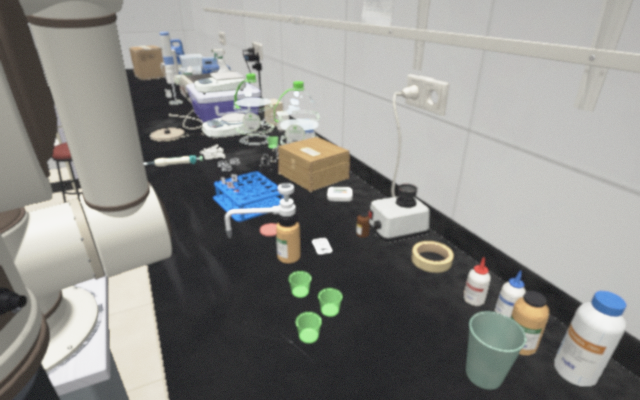

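View pics/top0.png

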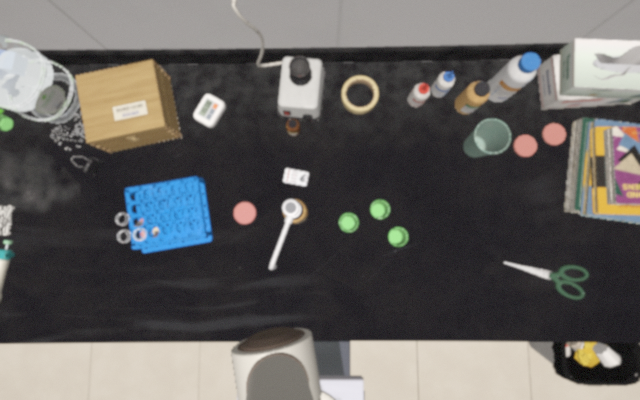

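The top view has the plunger at (291,208) with the spout running to (272,268). The cups are at (348,222), (380,209) and (398,237), and the leftmost, (348,222), is the target. In the scene view the plunger is at (286,188), the nozzle at (228,226) and the target cup at (300,284). Next I'll measure them.

```bash
cat > m.py <<'E'
from h import *
def cups(n,p):
    h=cv2.cvtColor(p,cv2.COLOR_RGB2HSV); m=cv2.inRange(h,(45,90,80),(75,255,255))
    k,l,s,c=cv2.connectedComponentsWithStats(m)
    return [(c[i],s[i],l==i) for i in range(1,k) if s[i][4]>120]
def tri(ua,ub):
    A=np.zeros((3,3));B=np.zeros(3)
    for n,u in(('scene',ua),('top',ub)):
        o,r,_=ray(n,[u]); r=r[0]/np.linalg.norm(r[0]); P=np.eye(3)-np.outer(r,r); A+=P;B+=P@o
    return np.linalg.solve(A,B)
E
python3 - <<'E'
from m import *
for n in('scene','top'):
    p=cv2.imread(f'pics/{n}0.png')[:,:,::-1].copy(); d=np.load(f'pics/{n}0_d.npy'); W=pts(n,d)
    for c,s,m in cups(n,p):
        if 200<c[0]<420:
            w=W[m&(d>0)]; t=w[w[:,2]>np.percentile(w[:,2],97)-.008]
            print(n,c.round(1),s,'ztop',np.percentile(w[:,2],97).round(4),'rim mid',((t.max(0)+t.min(0))/2).round(4), 'onz.02',onz(n,[c],.02).round(4))
    # white parts near dispenser
    g=p.astype(int); white=(g.min(2)>130)&(d>0)
    near=white&(np.hypot(W[...,0]-.5,W[...,1])<.3)
    for lo,hi,nm in((.182,.21,'plunger'),(.125,.145,'spout'),(.06,.12,'nozzle')):
        m=near&(W[...,2]>lo)&(W[...,2]<hi); w=W[m]
        if len(w): print(n,nm,len(w),w.min(0).round(3),w.max(0).round(3),np.median(w,0).round(4),np.argwhere(m).mean(0)[::-1].round(1))
E
```

```text
scene [299.4 282.1] [289 271  21  27 340] ztop 0.0375 rim mid [ 0.5407 -0.1257  0.0343] onz.02 [[ 0.5432 -0.1183  0.02  ]]
scene [329.7 299.2] [318 288  24  29 386] ztop 0.0374 rim mid [ 0.573  -0.2046  0.0341] onz.02 [[ 0.5779 -0.1961  0.02  ]]
scene [308.2 324.3] [296 312  25  31 445] ztop 0.0374 rim mid [ 0.5056 -0.2486  0.0346] onz.02 [[ 0.5084 -0.2402  0.02  ]]
scene plunger 1078 [ 0.203 -0.05   0.182] [0.585 0.024 0.21 ] [ 0.2579 -0.0329  0.1954] [156.3 221.3]
scene spout 758 [ 0.204 -0.051  0.125] [0.587 0.057 0.145] [ 0.2982 -0.0295  0.1366] [202.5 233.2]
scene nozzle 352 [ 0.201 -0.043  0.082] [0.573 0.061 0.12 ] [ 0.2625 -0.0242  0.1081] [178.1 251.3]
top [399.1 236.5] [387 226  22  21 182] ztop 0.0414 rim mid [ 0.5034 -0.2466  0.038 ] onz.02 [[ 0.5045 -0.2544  0.02  ]]
top plunger 662 [ 0.204 -0.046  0.182] [0.583 0.131 0.21 ] [ 0.2741 -0.0249  0.1979] [295.6 311.3]
top spout 269 [ 0.275 -0.009  0.125] [0.579 0.129 0.145] [0.4986 0.0354 0.1411] [280.8 240.7]
top nozzle 23 [ 0.435 -0.008  0.08 ] [0.593 0.055 0.12 ] [0.5445 0.029  0.0955] [286.  229.5]
```

Run:
```python
import cv2
a=cv2.imread('pics/scene0.png')[170:330,210:370]; b=cv2.imread('pics/top0.png')[165:285,230:420]
cv2.imwrite('pics/c1.png',cv2.hconcat([cv2.resize(a,(400,400),interpolation=2),cv2.resize(b,(400*190//190,253),interpolation=2) if 0 else cv2.copyMakeBorder(cv2.resize(b,(400,253),interpolation=2),0,147,0,0,0)]))
```

```text
(no output)
```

View pics/c1.png

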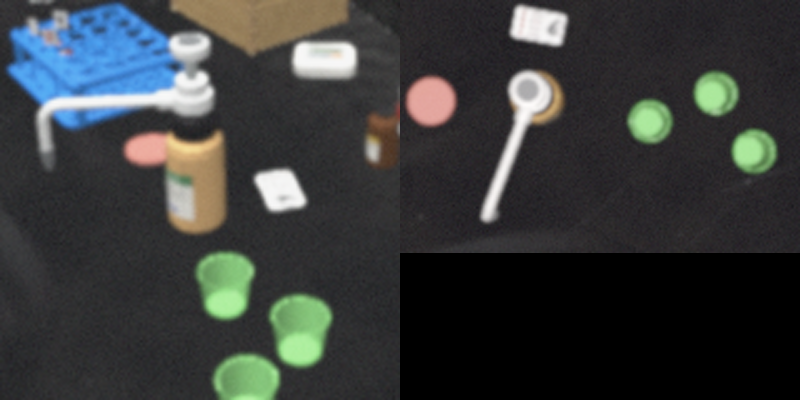

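Run:
```python
from m import *
for n in('scene','top'):
    p=cv2.imread(f'pics/{n}0.png')[:,:,::-1].copy(); d=np.load(f'pics/{n}0_d.npy'); W=pts(n,d)
    B=(np.abs(W[...,0]-.57)<.06)&(np.abs(W[...,1])<.07)&(d>0)
    m=B&(W[...,2]>.188)&(W[...,2]<.21); w=W[m]
    print(n,'plunger',len(w),((w.max(0)+w.min(0))/2).round(4),w.mean(0).round(4),np.ptp(w,axis=0).round(3),np.argwhere(m).mean(0)[::-1].round(1))
    B=(W[...,0]>.38)&(W[...,0]<.56)&(np.abs(W[...,1]-.02)<.08)&(d>0)
    m=B&(W[...,2]>.125)&(W[...,2]<.147); w=W[m]
    i=w[:,0].argsort()[:25]; print(' tube end',w[i].mean(0).round(4), 'fit dir',np.polyfit(w[:,0],w[:,1],1).round(4), w[:,0].min().round(4))
    C=(np.abs(W[...,0]-.54)<.04)&(np.abs(W[...,1]+.125)<.04)&(d>0)&(W[...,2]>.030)
    w=W[C];print(' rim',len(w),((w.max(0)+w.min(0))/2).round(4),np.ptp(w,axis=0).round(3))
print('top rim plane',onz('top',[[348.8,222.5]],.038),'plunger top',onz('top',[[291.8,207.7]],.196),'tri plunger',tri((286,186.8),(291.8,207.7)))
print('spout end top',onz('top',[[272.8,266]],.136))
```

```text
scene plunger 119 [0.5674 0.0052 0.1921] [0.5657 0.0013 0.1935] [0.034 0.037 0.008] [285.5 187.9]
 tube end [0.4412 0.0522 0.1313] fit dir [-0.4594  0.2573] 0.4354
 rim 136 [ 0.5413 -0.1257  0.0346] [0.047 0.046 0.009]
top plunger 221 [0.5665 0.0087 0.1955] [0.5668 0.0084 0.1972] [0.034 0.034 0.011] [290.1 207.7]
 tube end [0.4406 0.0561 0.1356] fit dir [-0.4179  0.2419] 0.4334
 rim 70 [ 0.5401 -0.1238  0.0364] [0.043 0.045 0.013]
top rim plane [[ 0.54002088 -0.12586996  0.038     ]] plunger top [[0.56697725 0.00489026 0.196     ]] tri plunger [0.56765704 0.00482446 0.19434164]
spout end top [[0.4407814  0.05206103 0.136     ]]
```

Emit:
{"name": "step_arm", "arguments": {
  "jaw": [-1,-1,-1,-1,-1,-1,-1,-1,-1,-1,-1,-1],
  "offset": [
    [0.02,0.04,0.01],
    [0.04,0.08,0.02],
    [0.06,0.12,0.02],
    [0.08,0.165,0.02],
    [0.1,0.21,0.02],
    [0.12,0.25,0.02],
    [0.14,0.29,0.02],
    [0.16,0.33,0.02],
    [0.18,0.37,0.02],
    [0.2,0.41,0.02],
    [0.22,0.45,0.02],
    [0.24,0.49,0.02]
  ],
  "roll": [-0.05,-0.1,-0.16,-0.22,-0.28,-0.34,-0.4,-0.46,-0.52,-0.58,-0.64,-0.66]
}}

```text
time_s: 1.3
position: [0.415, -0.0559, 0.2513]
orientation: [-180.0, -0.0, -20.3]
ft_force: [0.5, -1.3, -0.7]
finger_gap: 0.0002
grasp_force: 0.0
```

Emit:
{"name": "step_arm", "arguments": {
  "jaw": [-1,-1,-1,-1,-1,-1,-1,-1,-1],
  "offset": [
    [0.02,0.04,0],
    [0.04,0.08,0],
    [0.055,0.12,0],
    [0.07,0.145,0],
    [0.07,0.145,-0.035],
    [0.07,0.145,-0.07],
    [0.07,0.145,-0.105],
    [0.07,0.145,-0.138],
    [0.07,0.145,-0.138]
  ],
  "roll": [0,0,0,0,0,0,0,0,0]
}}

```text
time_s: 2.2
position: [0.4825, 0.0872, 0.1094]
orientation: [179.9, 0.4, -20.1]
ft_force: [-0.1, 0.0, 1.0]
finger_gap: 0.0
grasp_force: 0.0
```

Run:
```python
from m import *
s=bot.sense(); P=np.array(s['position']);print(P,s['orientation'][2],s['ft_force'])
A=np.array([.567,.0065])
for th in list(range(160,255,9))+[259]:
    t=np.radians(th); q=A+.105*np.array([np.cos(t),np.sin(t)])-.0195*np.array([-np.sin(t),np.cos(t)])
    print(th,(q-P[:2]).round(3),round(np.radians(th-160),2))
```

```text
[0.48246409 0.08716513 0.10943886] -20.120203926522713 [-0.09654862  0.01927622  0.98300632]
160 [-0.007 -0.026] 0.0
169 [-0.015 -0.041] 0.16
178 [-0.02  -0.058] 0.31
187 [-0.022 -0.074] 0.47
196 [-0.022 -0.091] 0.63
205 [-0.019 -0.107] 0.79
214 [-0.013 -0.123] 0.94
223 [-0.006 -0.138] 1.1
232 [ 0.005 -0.151] 1.26
241 [ 0.017 -0.163] 1.41
250 [ 0.03  -0.173] 1.57
259 [ 0.045 -0.18 ] 1.73
```

Emit:
{"name": "step_arm", "arguments": {
  "jaw": [-1,-1,-1,-1,-1,-1,-1,-1,-1,-1,-1,-1],
  "offset": [
    [-0.003,-0.013,0.004],
    [-0.007,-0.026,0.004],
    [-0.011,-0.034,0.004],
    [-0.015,-0.041,0.004],
    [-0.018,-0.05,0.004],
    [-0.02,-0.058,0.004],
    [-0.021,-0.066,0.004],
    [-0.022,-0.074,0.004],
    [-0.022,-0.091,0.004],
    [-0.019,-0.107,0.004],
    [-0.013,-0.123,0.004],
    [-0.013,-0.123,0.004]
  ],
  "roll": [0,0,0.08,0.16,0.23,0.31,0.39,0.47,0.61,0.75,0.89,0.94]
}}

```text
time_s: 3.4
position: [0.4724, -0.0384, 0.1192]
orientation: [179.9, -0.1, 33.9]
ft_force: [-0.1, 0.4, -0.1]
finger_gap: -0.0003
grasp_force: 0.0
```

Run:
```python
from m import *
p,d=snap('scene','s1');q,e=snap('top','t1')
a=p[170:330,200:360];b=q[165:285,230:390]
cv2.imwrite('pics/c2.png',cv2.hconcat([cv2.resize(a,(400,400)),cv2.copyMakeBorder(cv2.resize(b,(400,300)),0,100,0,0,0)])[:,:,::-1])
s=bot.sense(); print(s['position'],s['orientation'],s['ft_force'])
```

```text
[ 0.47203545 -0.03716237  0.11890389] [ 1.79901913e+02 -8.88203963e-02  3.36986989e+01] [0.58088081 0.00218749 0.56988055]
```

View pics/c2.png

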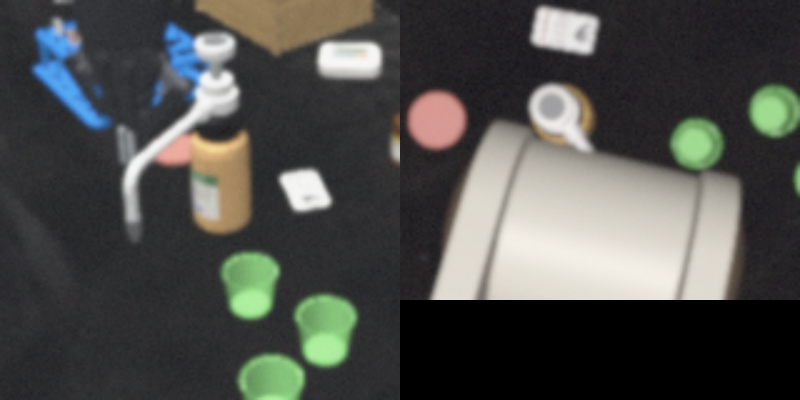

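The spout is following the pusher. In the left crop its bend is at about (132,165), short of the cup at (250,280). I'll continue to just before the aim angle and measure there.

Emit:
{"name": "step_arm", "arguments": {
  "jaw": [-1,-1,-1,-1,-1,-1,-1,-1,-1,-1],
  "offset": [
    [0.003,-0.008,0],
    [0.007,-0.015,0],
    [0.012,-0.022,0],
    [0.018,-0.028,0],
    [0.024,-0.034,0],
    [0.03,-0.04,0],
    [0.036,-0.045,0],
    [0.043,-0.05,0],
    [0.043,-0.05,0],
    [0.043,-0.05,0]
  ],
  "roll": [0.08,0.16,0.24,0.32,0.4,0.47,0.55,0.63,0.63,0.63]
}}

```text
time_s: 4.5
position: [0.5146, -0.086, 0.1179]
orientation: [180.0, -0.0, 69.6]
ft_force: [-0.2, -0.3, -0.7]
finger_gap: -0.0001
grasp_force: 0.0
```

```bash
cat > sp.py <<'E'
from m import *
import sys
def spout(tag):
    p,d=snap('scene',tag); W=pts('scene',d); A=np.array([.567,.0065])
    v=W[...,:2]-A; r=np.hypot(v[...,0],v[...,1])
    wh=(p.min(2)>110)&(np.ptp(p.astype(int),axis=2)<40)&(d>0)&(W[...,1]<0)
    m=wh&(W[...,2]>.128)&(W[...,2]<.15)&(r>.04)&(r<.12)
    a=np.degrees(np.arctan2(v[m][:,1],v[m][:,0]))%360
    print('angle vs r',m.sum(),[(k,np.median(a[(r[m]>k)&(r[m]<k+.02)]).round(1)) for k in(.04,.06,.08,.1)])
    n=(np.abs(r-.14)<.012)&(W[...,2]>.062)&(W[...,2]<.12)&(d>0)&(v[...,1]<-.03)
    if n.any(): print('nozzle',n.sum(),np.median(W[n],0).round(4))
    s=bot.sense(); print(s['time_s'],s['position'],s['orientation'][2],s['ft_force'])
    cv2.imwrite(f'pics/{tag}c.png',cv2.resize(p[170:330,200:360],(480,480))[:,:,::-1])
E
python3 -c "
from sp import *
spout('s2')"
```

```text
angle vs r 94 [(0.04, np.float64(252.3)), (0.06, np.float64(nan)), (0.08, np.float64(251.7)), (0.1, np.float64(247.1))]
nozzle 106 [ 0.5213 -0.1287  0.0909]
4.55 [ 0.51449992 -0.08581417  0.11781463] 69.64629761795707 [-0.01435646 -0.59559567  0.42463672]
  return _methods._mean(a, axis=axis, dtype=dtype,
  ret = ret.dtype.type(ret / rcount)
```

View pics/s2c.png

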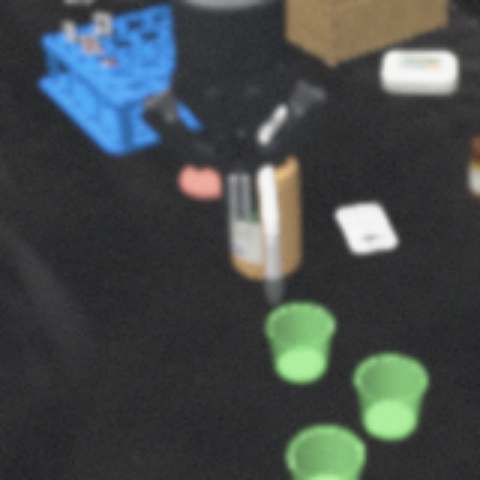

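The nozzle tip is at crop (275,300), left of the cup mouth centre at (300,320). It is at about 251.5° and the target is about 258.7°, so I'll push roughly 7° more.

Emit:
{"name": "step_arm", "arguments": {
  "jaw": [-1,-1,-1,-1,-1],
  "offset": [
    [0.004,-0.002,0],
    [0.008,-0.004,0],
    [0.012,-0.006,0],
    [0.012,-0.006,0],
    [0.012,-0.006,0]
  ],
  "roll": [0.05,0.09,0.13,0.13,0.13]
}}

```text
time_s: 5.05
position: [0.5265, -0.0916, 0.1174]
orientation: [180.0, 0.0, 77.1]
ft_force: [0.6, 0.2, -0.2]
finger_gap: 0.0001
grasp_force: 0.0
```

```bash
python3 -W ignore -c "
from sp import *
spout('s3')"
```

```text
angle vs r 82 [(0.04, np.float64(nan)), (0.06, np.float64(nan)), (0.08, np.float64(258.7)), (0.1, np.float64(251.1))]
nozzle 106 [ 0.536  -0.1334  0.0919]
5.1 [ 0.5264658  -0.09163177  0.11740709] 77.16570309641887 [ 0.15757804 -0.36478557 -0.00408809]
```

View pics/s3c.png

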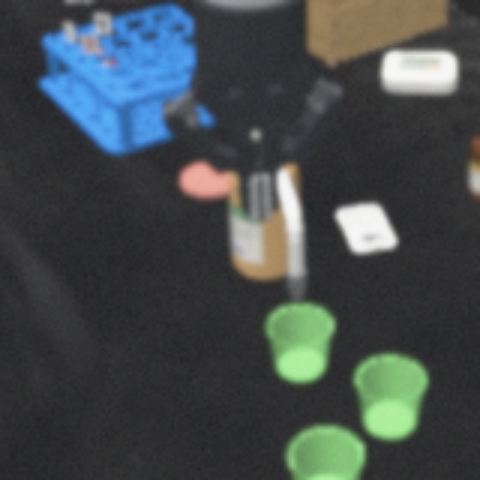

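The nozzle is now at about (0.538,-0.128), within 4 mm of the cup centre (0.5405,-0.1255). I'll back off, lift and move over the plunger.

Emit:
{"name": "step_arm", "arguments": {
  "jaw": [-1,-1,-1,-1,-1,-1,-1,-1,-1,-1,-1],
  "offset": [
    [-0.015,0.003,0],
    [-0.03,0.005,0],
    [-0.03,0.005,0.03],
    [-0.03,0.005,0.07],
    [-0.03,0.005,0.11],
    [-0.02,0.02,0.11],
    [0.0,0.045,0.11],
    [0.02,0.07,0.11],
    [0.041,0.098,0.11],
    [0.041,0.098,0.11],
    [0.041,0.098,0.11]
  ],
  "roll": [0,0,0,0,0,0,0,0,0,0,0]
}}

```text
time_s: 6.2
position: [0.5676, 0.0068, 0.227]
orientation: [-180.0, 0.0, 77.3]
ft_force: [0.3, -0.7, 0.2]
finger_gap: -0.0001
grasp_force: 0.0
```

```bash
python3 -W ignore -c "
from sp import *
spout('s4')"
```

```text
angle vs r 89 [(0.04, np.float64(256.8)), (0.06, np.float64(258.1)), (0.08, np.float64(257.6)), (0.1, np.float64(257.4))]
nozzle 105 [ 0.5359 -0.1331  0.0918]
6.25 [0.56735669 0.00615344 0.2271694 ] 77.25513127757642 [-0.17493699  0.9193643   0.85781716]
```

View pics/s4c.png

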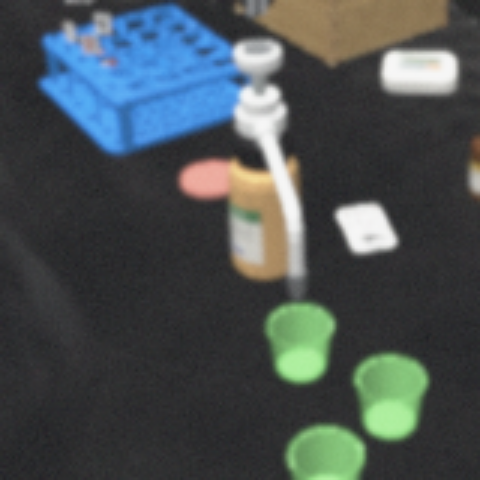

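The spout is free at about 257.7°, with the nozzle over the cup mouth and the fingers above the plunger. Now I'll press.

Emit:
{"name": "step_arm", "arguments": {
  "jaw": [-1,-1,-1,-1,-1,-1,-1,-1,-1],
  "offset": [
    [0,0,-0.015],
    [0,0,-0.027],
    [0,0,-0.032],
    [0,0,-0.036],
    [0,0,-0.04],
    [0,0,-0.044],
    [0,0,-0.048],
    [0,0,-0.048],
    [0,0,-0.048]
  ],
  "roll": [0,0,0,0,0,0,0,0,0]
}}

```text
time_s: 7.15
position: [0.5678, 0.0061, 0.1794]
orientation: [180.0, 0.0, 77.3]
ft_force: [-2.7, -1.8, 4.3]
finger_gap: 0.0
grasp_force: 2.1
```

Emit:
{"name": "step_arm", "arguments": {
  "jaw": [-1,-1,-1,-1,-1],
  "offset": [
    [0,0,-0.001],
    [0,0,-0.002],
    [0,0,-0.003],
    [0,0,-0.004],
    [0,0,-0.004]
  ],
  "roll": [0,0,0,0,0]
}}

```text
time_s: 7.65
position: [0.5679, 0.0062, 0.1759]
orientation: [180.0, -0.0, 77.3]
ft_force: [-3.1, -3.2, 11.9]
finger_gap: 0.0
grasp_force: 5.9
```

The force is now well above the 5 N spring load, so the plunger is on its stop. I'll add a hair and hold.

Emit:
{"name": "step_arm", "arguments": {
  "jaw": [-1,-1,-1,-1,-1,-1,-1,-1,-1,-1],
  "offset": [
    [0,0,-0.0005],
    [0,0,-0.0005],
    [0,0,-0.0005],
    [0,0,-0.0005],
    [0,0,-0.0005],
    [0,0,-0.0005],
    [0,0,-0.0005],
    [0,0,-0.0005],
    [0,0,-0.0005],
    [0,0,-0.0005]
  ],
  "roll": [0,0,0,0,0,0,0,0,0,0]
}}

```text
time_s: 8.65
position: [0.5679, 0.0061, 0.1759]
orientation: [179.9, -0.0, 77.3]
ft_force: [-5.3, -1.5, 16.3]
finger_gap: 0.0002
grasp_force: 8.2
```

Held for 1 s at the stop with 16 N. Now I'll release, rise and clear away.

Emit:
{"name": "step_arm", "arguments": {
  "jaw": [-1,-1,-1,-1,-1,-1,-1,-1,-1,-1,-1,-1],
  "offset": [
    [0,0,0.005],
    [0,0,0.01],
    [0,0,0.016],
    [0,0,0.022],
    [0,0,0.03],
    [0,0,0.06],
    [0,0,0.09],
    [-0.03,0.02,0.1],
    [-0.06,0.05,0.1],
    [-0.09,0.08,0.1],
    [-0.12,0.11,0.1],
    [-0.12,0.11,0.1]
  ],
  "roll": [0,0,0,0,0,0,0,0,0,0,0,0]
}}

```text
time_s: 9.85
position: [0.4451, 0.1189, 0.2758]
orientation: [180.0, -0.1, 77.5]
ft_force: [-0.0, 0.1, -0.2]
finger_gap: 0.0
grasp_force: 0.0
```

```bash
python3 -W ignore -c "
from sp import *
spout('s5')
W=pts('scene',np.load('pics/s5_d.npy')); m=(np.abs(W[...,0]-.567)<.03)&(np.abs(W[...,1]-.005)<.03)&(W[...,2]<.22)
print('plunger top z',np.percentile(W[m][:,2],[97,99]))
C=(np.abs(W[...,0]-.54)<.04)&(np.abs(W[...,1]+.125)<.04)&(W[...,2]>.03)&(W[...,2]<.05); w=W[C]; print('cup rim',(w.max(0)+w.min(0))/2)
"
```

```text
angle vs r 91 [(0.04, np.float64(258.3)), (0.06, np.float64(257.6)), (0.08, np.float64(257.1)), (0.1, np.float64(257.6))]
nozzle 105 [ 0.536  -0.1335  0.0919]
9.9 [0.44656168 0.11766876 0.27565238] 77.43997771638394 [ 0.13295783  0.06161633 -0.35021863]
plunger top z [0.19489837 0.1956965 ]
cup rim [ 0.54127751 -0.12526831  0.03434201]
```

View pics/s5c.png

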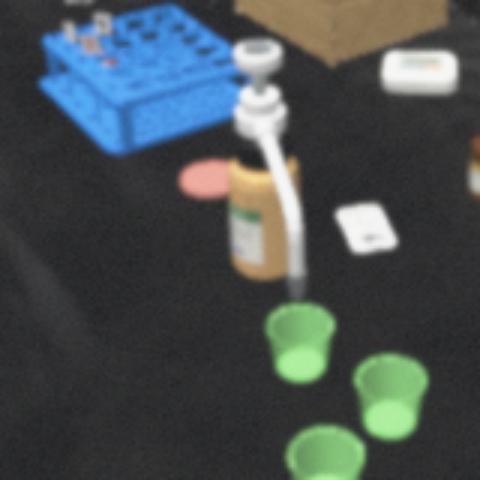

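The plunger is fully up again (top at 0.196 m). The spout is still over the cup, and the cup and neighbours have not moved.

```bash
python3 -c "
from plant import bot
print(bot.hand_in())"
```

```text
the job is handed in; nothing more can be done
None
```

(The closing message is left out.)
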